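# Bring the asked-for jar on the lab carousel to the front and hold it there

### The arm

A 6-joint arm with a two-finger parallel gripper is mounted at the origin on a cart in front of the work surface, level with it; the furniture and walls round the work are solid. World frame = base frame: x ahead of the robot, y to its left, z up, the work surface at z = 0. Lengths are in mm, angles in rad, forces in N, time in s.
With the tool pointing down it reaches from about 275 to 1000 mm from the base axis. Payload 8.4 kg.
Tool frame: the origin (TCP) lies midway between the tips of the shut fingers; the grasp point (between the pads) lies r.grip_point_offset behind it (r.grip_point_offset is the distance from the TCP to the grasp point, in mm); z points along the fingers, y is the direction in which the jaws open and shut (so a half turn about z gives the same grasp; the last joint's range is limited). The gripper opens to 85 mm and grips with 20 to 120 N. Pads are 22 mm wide; open, the fingers measure 114 mm over their backs; the gripper's body (76 mm by 85 mm) begins 54 mm behind the grasp point. The pads swing forward as they close: fully open they stand 13 mm farther back than shut.
Start: joints at [-0.74, 0.353, 1.633, -0, 1.155, -0.002], TCP at [462.386, -420.508, 231.281] pointing down, gripper open.
Joint ranges: [-2.63, 2.63], [-0.92, 2.1], [0.06, 2.66], [-1.3, 4.44], [0, 2.69], [-3.02, 3.02]. Speed limits (rad/s): [2.22, 2.22, 2.79, 3.14, 3.14, 3.14].

### API

Orientations are given as [roll, pitch, yaw] about the fixed x, y, z axes, in that order (R = Rz(yaw) Ry(pitch) Rx(roll)).
In Python, from rig import r gives the robot as it stands.
- The arm moves only by the tool move_arm, never from a script. Its argument "targets" is one flat list of numbers, 5 for each row, row after row: the gripper's target within -1 to 1 (fully open at 1, half-way at 0, shut at -1), then the shift along the tool's x, y, z in cm, then the turn about the tool's z in degrees. In form: [gripper, tx, ty, tz, turn, gripper, tx, ty, tz, turn, ...]. A call has 1 to 10 rows; each row is the pose to reach, as a shift and turn from the pose commanded when the call began, along the tool's axes at that moment; what a row does not reach only later rows make up. A row lasts 1/10 s, in which the tool goes at most 50 mm and 8.59 degrees, less where a joint would pass 70% of its speed; a pose out of reach is approached as far as the arm can. A call with a gripper value outside its range is refused whole. The fingers move at their own pace and stop on an object; "squeeze" is the grip in N (left out, the last holds). Time passes only in rows, so rows that repeat a pose let the fingers close. It gives the time, the measured TCP pose, the force and the opening at its end, in the units of the state.
- r.sense(): the state, without advancing time (a new reading comes with each control period).
- r.grab_frame(name): name is "side" or "top"; returns a dict with "img" (400x640x3 uint8, blue, green, red), "K" (3x3 intrinsics, pixels), "world_to_cam" (4x4, takes a point from world to camera coordinates). Camera axes: x right, y down, z forward; pixel columns grow to the right and rows downward; lengths in mm; the calibration is good to about 2 mm. A picture is of the moment at which its call begins. There is no depth.
- r.sign_off(): hands the job in, once; it reports no verdict.
Trained networks look in a picture, given as the dict that the camera call returned (one of the last four; its "shot" number tells which), for a name from the list of things; names that differ only in an ending like _2 or _b are one class to them, and where a whole thing is asked for, a point or a joint stands for the part that bears it (a point fixed in the world has none). Each returns a list of dicts, best first, with "conf" (0 to 1); they miss things now and then, are a little off and sometimes report something else, mostly with a low value. They report only what shows in the picture. A call takes as long as a camera call. They do not tell look-alikes from the thing itself.
- r.outline_of(picture, thing): "region" (400x640 bool, what is visible of it).
- r.mark_of(picture, thing): "position" ([x, y, z] in mm, in world coordinates, good to about 4 mm: a listed point, or the origin of a listed thing).
The state is a dict: "clock": time; "qpos": joint angles; "qvel": joint speeds; "joint_efforts": joint torques, N m; "eef_pos": TCP position; "tcp_rot": TCP orientation; "contact_force": force on the tool from outside, world axes, zero at the start; "wrist_torque": the same for the moment, N m; "opening": opening from 0.0 (shut) to 1.0 (fully open).
Only numpy, scipy, OpenCV 4.12 (cv2) and the standard library are available. Lean on these libraries where they do the work, as an engineer would, in place of code of your own. Each camera call takes 0.05 s, during which the arm holds its last target.

### The job

A used-up container has been set down on the worktop right in front of the carousel's arrow, as a request for a fresh one of the same kind (same shape and size). Turn the carousel by its centre knob, without touching any of the containers, until the fresh container of that kind stands at the front, in line with the arrow, and finish still gripping the knob so that the turntable is held still. All containers stay upright in their places on the turntable and on the worktop, and the other things on the worktop stay undisturbed.

Things in the scene. Friction and masses are not known exactly. Their poses are not given: they have to be found in the camera images.
- knob_center (a point): centre of the carousel's knob, on the turning axis, half-way up: upright round fluted knob, 39 mm across (41 over the flutes), 36 mm tall (top 18 mm above this point), on a 20 mm post in the middle of the turntable. It is fixed to the turntable and is what one grips, from above; the fingers may take it at any yaw. Everything else on the turntable lies at least 40 mm below this point (the tallest tub's top at z = 85 mm, this point at z = 128 mm)
- carousel (a joint): rotation of the turntable, rad, 0 at the start, positive anticlockwise seen from above; no end stops. The turntable is a round metal plate, 250 mm across, its seats at z = 24 mm, with a low rim (top at z = 30 mm) and three rubber seats 120 degrees apart, 76 mm from the axis, one container on each. It turns against light friction (about 0.06 N m) and stays where it is left
- front_spot (a point): the point 76 mm from the turning axis, at seat height, on the line from the axis to the pointer: where a container's middle is when it faces front. Fixed to the foot; does not turn
- pointer_tip (a point): tip of the metal arrow that reaches out of the fixed foot under the turntable, 155 mm from the axis: shows the carousel's front, roughly toward the robot
- request_spot (a point): the place on the worktop in front of the arrow, 215 mm from the axis on the pointer's line, z = 0. One used-up container stands within 25 mm of it; the other used-up ones stand over 150 mm away from it
- fresh_small_jar_center (a point): centre, half-way up (17.5 mm above its underside), of the fresh small jar with a screw lid, 41 mm across and 35 mm tall; stands loose on one of the turntable's seats; z axis up
- fresh_flat_pot_center (a point): centre, half-way up (14.5 mm above its underside), of the fresh low wide pot, 65 mm across and 29 mm tall; stands loose on one of the turntable's seats; z axis up
- fresh_big_tub_center (a point): centre, half-way up (30.5 mm above its underside), of the fresh big tub with a screw lid, 71 mm across and 61 mm tall; stands loose on one of the turntable's seats; z axis up
- empty_small_jar_center (a point): centre, half-way up, of the used-up small jar with a screw lid, 41 mm across and 35 mm tall, looking the same as the fresh one; stands on the worktop, either in front of the arrow or well away to the side of the carousel
- empty_flat_pot_center (a point): centre, half-way up, of the used-up low wide pot, 65 mm across and 29 mm tall, looking the same as the fresh one; stands on the worktop, either in front of the arrow or well away to the side of the carousel
- empty_big_tub_center (a point): centre, half-way up, of the used-up big tub with a screw lid, 71 mm across and 61 mm tall, looking the same as the fresh one; stands on the worktop, either in front of the arrow or well away to the side of the carousel
- tape: roll of masking tape, 94 mm across, 25 mm tall, to the left of the carousel; origin at the middle of its underside; a bystander
- dropper: dropper bottle, 33 mm across, 102 mm tall, to the right of the carousel; origin at the middle of its underside; a bystander
- pliers: small pliers lying to the right of the carousel's front, 127 mm long; origin at the middle of the underside; a bystander
Not all that is in view belongs to the job. Leave any red look-alike of the part that bears empty_flat_pot_center alone.

How it is judged (in metres and radians):
On the way:
1. the knob is gripped while the asked-for container is still away from the front (contact force between the fingers and knob above 3 N and ((horizontal distance between empty_small_jar_center and request_spot below 0.06 m and horizontal distance between fresh_small_jar_center and front_spot above 0.02 m) or (horizontal distance between empty_flat_pot_center and request_spot below 0.06 m and horizontal distance between fresh_flat_pot_center and front_spot above 0.02 m) or (horizontal distance between empty_big_tub_center and request_spot below 0.06 m and horizontal distance between fresh_big_tub_center and front_spot above 0.02 m))), for 0.1 s.
At the end, for the whole second after the job is handed in: The asked-for fresh container is within 15 mm of the front spot; fingers press the knob with over 3 N; turntable slower than 0.05 rad/s; fresh containers upright on their seats (64-88 mm from the axis); used-up ones moved under 20 mm, bystanders under 25 mm (((horizontal distance between empty_small_jar_center and request_spot below 0.06 m and horizontal distance between fresh_small_jar_center and front_spot below 0.015 m) or (horizontal distance between empty_flat_pot_center and request_spot below 0.06 m and horizontal distance between fresh_flat_pot_center and front_spot below 0.015 m) or (horizontal distance between empty_big_tub_center and request_spot below 0.06 m and horizontal distance between fresh_big_tub_center and front_spot below 0.015 m)) and contact force between the fingers and knob above 3 N and velocity of joint carousel between -0.05 and 0.05 rad/s and height (world z) of fresh_small_jar_center between 0.0355 and 0.0475 m and angle between each of fresh_small_jar_center, fresh_flat_pot_center, fresh_big_tub_center's own z axis and vertical below 0.15 rad and distance of each of empty_small_jar_center, empty_flat_pot_center, empty_big_tub_center from where it was at the start of the episode below 0.02 m and horizontal distance between fresh_small_jar_center and knob_center between 0.064 and 0.088 m and height (world z) of fresh_flat_pot_center between 0.0325 and 0.0445 m and horizontal distance between fresh_flat_pot_center and knob_center between 0.064 and 0.088 m and height (world z) of fresh_big_tub_center between 0.0485 and 0.0605 m and horizontal distance between fresh_big_tub_center and knob_center between 0.064 and 0.088 m and distance of each of tape, dropper, pliers from where it was at the start of the episode below 0.025 m); the arm keeps its last pose, push and grip.
It fails at once if the robot touches a container with more than 1.5 N (contact force between any of the fingers, the arm and fresh_small_jar above 1.5 N or contact force between any of the fingers, the arm and fresh_flat_pot above 1.5 N or contact force between any of the fingers, the arm and fresh_big_tub above 1.5 N or contact force between any of the fingers, the arm and empty_small_jar above 1.5 N or contact force between any of the fingers, the arm and empty_flat_pot above 1.5 N or contact force between any of the fingers, the arm and empty_big_tub above 1.5 N).
It fails at once if a container tips over (angle between any of empty_small_jar_center, empty_flat_pot_center, empty_big_tub_center, fresh_small_jar_center, fresh_flat_pot_center, fresh_big_tub_center's own z axis and vertical above 0.6 rad).
It fails at once if a bystander is knocked away (distance of any of tape, dropper, pliers from where it was at the start of the episode above 0.04 m).
It also fails if it takes over 54 s, if anything falls off the work surface, if the arm or the gripper's body presses on something with over 40 N, if the wrist force passes 120 N, or if a joint passes its speed limit or range.

## Working session

There is one attempt and no reset: what is moved stays moved. The work goes in short steps, Python scripts to look and compute and a tool call to move; the robot and the scene stay as the last step left them, time stands still between calls to the robot, and variables do not carry over. Pictures are saved under pics/ and viewed, and the job is handed in when it is done.

Besides the shell and the picture viewer there is one more tool, called in YAML: its name, and indented under it one key for each argument. move_arm: Moves the arm, as the interface text tells. Its arguments: {"type":"object","properties":{"targets":{"type":"array","items":{"type":"number"}},"squeeze":{"type":"number"}},"required":["targets"]}

```bash
mkdir -p pics
python3 - <<'E'
from rig import r
import cv2
s=r.sense();print({k:s[k] for k in('clock','eef_pos','tcp_rot','opening')},r.grip_point_offset)
names="knob_center pointer_tip front_spot request_spot fresh_small_jar_center fresh_flat_pot_center fresh_big_tub_center empty_small_jar_center empty_flat_pot_center empty_big_tub_center tape dropper pliers".split()
for c in("top","side"):
    p=r.grab_frame(c);cv2.imwrite(f"pics/{c}0.png",p["img"])
    for n in names:
        try:
            for d in r.mark_of(p,n)[:4]:
                if d['conf']>.2: 
                    q=p["world_to_cam"]@[*d['position'],1];u=p["K"]@q[:3];u=u[:2]/u[2]
                    print(c,n,round(d['conf'],2),[round(float(x)) for x in d['position']],u.round())
        except Exception as e: print(n,e)
E
```

```text
{'clock': 0.0, 'eef_pos': array([ 462.02410092, -420.19088412,  230.5738439 ]), 'tcp_rot': array([-3.14018971e+00, -2.97446438e-06,  8.32793250e-01]), 'opening': 1.0010944070472312} 18.700000000000003
top knob_center 0.57 [576, 10, 130] [324. 196.]
top pointer_tip 0.62 [422, 29, 13] [319. 246.]
top pointer_tip 0.41 [358, 18, 34] [322. 266.]
top fresh_small_jar_center 0.58 [526, 68, 42] [306. 214.]
top fresh_flat_pot_center 0.9 [552, -56, 41] [344. 206.]
top fresh_big_tub_center 0.79 [652, 26, 55] [319. 175.]
top empty_small_jar_center 0.64 [576, 404, 15] [206. 201.]
top empty_flat_pot_center 0.72 [667, -340, 15] [428. 171.]
top empty_flat_pot_center 0.71 [703, -232, 15] [396. 161.]
top empty_big_tub_center 0.72 [354, 18, 30] [323. 267.]
top tape 0.85 [691, 274, 0] [246. 167.]
top tape 0.51 [652, 26, 58] [319. 175.]
top dropper 0.52 [519, -263, -1] [405. 216.]
side knob_center 0.62 [580, 16, 128] [317. 187.]
side knob_center 0.29 [409, -328, -1] [273. 308.]
side pointer_tip 0.45 [425, 28, 7] [260. 231.]
side front_spot 0.69 [531, 74, 41] [295. 210.]
side front_spot 0.28 [426, 27, 8] [261. 231.]
side request_spot 0.58 [552, -63, 34] [313. 232.]
side request_spot 0.25 [578, 15, 127] [316. 188.]
side fresh_small_jar_center 0.47 [531, 76, 44] [295. 209.]
side fresh_flat_pot_center 0.57 [554, -62, 36] [313. 231.]
side fresh_big_tub_center 0.7 [653, 26, 53] [341. 209.]
side empty_flat_pot_center 0.81 [705, -228, 11] [390. 265.]
side empty_flat_pot_center 0.79 [664, -343, 16] [392. 291.]
side empty_big_tub_center 0.57 [350, 21, 28] [233. 227.]
side tape 0.47 [687, 276, -3] [330. 195.]
side dropper 0.96 [523, -264, 2] [319. 284.]
side pliers 0.85 [405, -325, -4] [271. 308.]
```

Run:
```python
import cv2,numpy as np
a=cv2.imread("pics/top0.png")[140:290,190:450];b=cv2.imread("pics/side0.png")[150:330,200:420]
cv2.imwrite("pics/a0.png",cv2.resize(a,None,fx=3,fy=3,interpolation=2));cv2.imwrite("pics/b0.png",cv2.resize(b,None,fx=3.3,fy=3.3,interpolation=2))
```

```text
(no output)
```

View pics/a0.png

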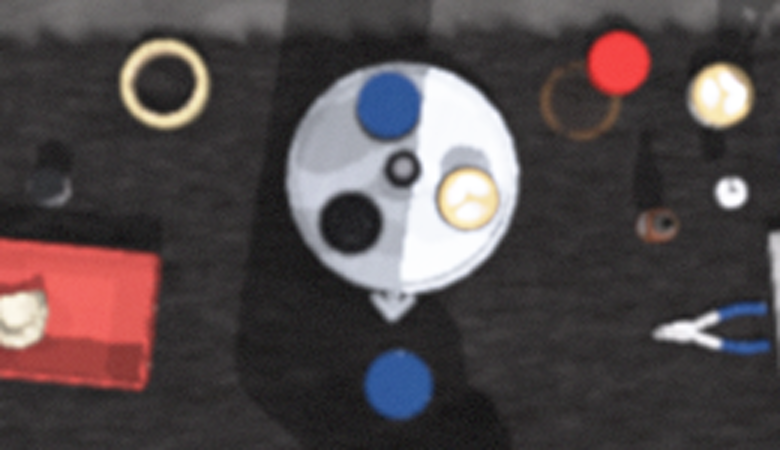

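View pics/b0.png

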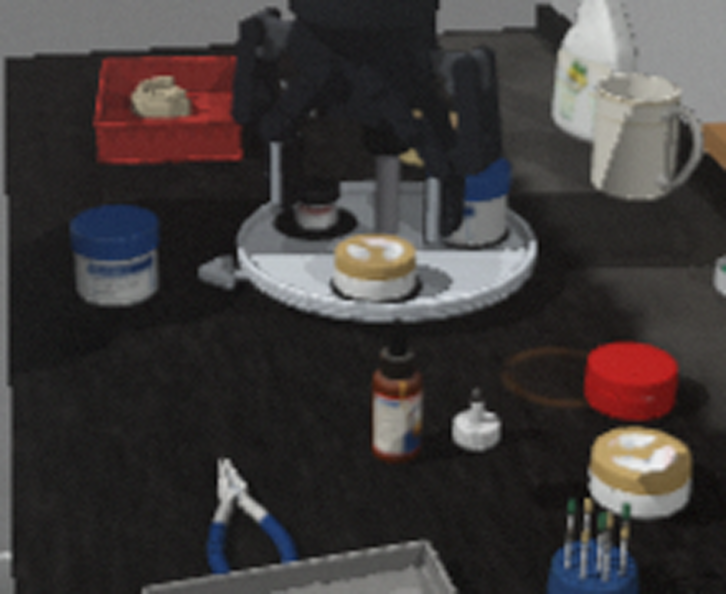

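The request container is the blue-lidded big tub at top-view pixel (323,267), and its colour and size match the fresh tub at (319,175). The red look-alike at (396,161) stays untouched. The axis is at about (578,13): the knob mark and the mean of the three fresh containers agree. The pointer sits at about 174.6° and the fresh tub at about 10°, so I need to turn it about +164° (anticlockwise). I'll approach high first and pre-rotate the wrist.

move_arm:
  targets: [1,2,-1,0,2,1,6,-3,0,6,1,10,-5,0,10,1,14,-7,0,14,1,18,-9,0,18,1,22,-11,0,22,1,26,-13,0,26,1,30,-15.5,0,30,1,33,-17,0,34,1,35,-18,0,37]
  squeeze: 50

```text
clock: 2.4
eef_pos: [565.1, -38.0, 231.5]
tcp_rot: [-3.141, -0.0, 0.186]
contact_force: [-0.2, -0.2, -0.6]
opening: 0.999
```

Run:
```python
from rig import r
import numpy as np
s=r.sense();print(s['clock'],s['eef_pos'],s['tcp_rot'],s['qpos'],s['contact_force'])
p=np.array(s['eef_pos']);y=s['tcp_rot'][2]
d=np.array([578,13])-p[:2];print(d@[np.cos(y),np.sin(y)],d@[np.sin(y),-np.cos(y)])
```

```text
2.4 [565.11202175 -37.96840938 231.45522673] [-3.14134156e+00 -4.92517937e-04  1.85979948e-01] [-6.99573692e-02  2.62020208e-01  1.76086305e+00  4.08727404e-04
  1.11829652e+00  1.31468032e+00] [-0.19840711 -0.1869424  -0.64785022]
22.090283628080044 -47.70637386378899
```

move_arm:
  targets: [1,0.5,-1.5,0,0,1,1.2,-3,0,0,1,1.8,-4.2,0,0,1,2.2,-4.8,0,0,1,2.2,-4.8,2,0,1,2.2,-4.8,4,0,1,2.2,-4.8,6,0,1,2.2,-4.8,6.5,0,1,2.2,-4.8,6.5,0]

```text
clock: 3.3
eef_pos: [577.0, 10.4, 165.7]
tcp_rot: [-3.141, 0.002, 0.187]
contact_force: [0.6, -1.3, -0.3]
opening: 0.999
```

Run:
```python
from rig import r
import cv2,numpy as np
s=r.sense();print(s['clock'],s['eef_pos'],s['tcp_rot'],s['qpos'][5])
out=[]
for c in("top","side"):
    p=r.grab_frame(c)
    im=p["img"].copy()
    for P in([578,13,146],[423.5,28,12],[502.3,20.1,24],[578,13,110]):
        q=p["K"]@(p["world_to_cam"]@[*P,1])[:3];q=(q[:2]/q[2]);print(c,P,q.round(1))
    u=(p["K"]@(p["world_to_cam"]@[540,0,80,1])[:3]);u=(u[:2]/u[2]).astype(int)
    k=im[u[1]-60:u[1]+60,u[0]-75:u[0]+75]
    out.append(cv2.resize(k,None,fx=4,fy=4,interpolation=2))
    cv2.imwrite(f"pics/{c}1.png",out[-1]);print(u)
    print([(round(d['conf'],2),np.round(d['position'])) for d in r.mark_of(p,"knob_center")[:2]])
```

```text
3.3 [577.00566222  10.42081792 165.70579714] [-3.14145336e+00  1.64270345e-03  1.86785376e-01] 1.3996475944307492
top [578, 13, 146] [323.5 195.3]
top [423.5, 28, 12] [319.2 245.3]
top [502.3, 20.1, 24] [321.3 221.4]
top [578, 13, 110] [323.4 196.4]
[327 209]
[(0.26, array([526.,  69.,  41.]))]
side [578, 13, 146] [316.5 181.5]
side [423.5, 28, 12] [259.9 229. ]
side [502.3, 20.1, 24] [288.6 223.9]
side [578, 13, 110] [316.3 194. ]
[303 207]
[(0.63, array([580.,  11., 126.]))]
```

View pics/top1.png

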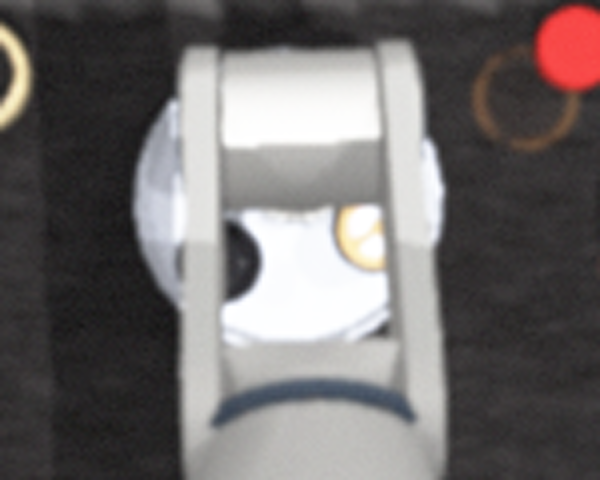

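View pics/side1.png

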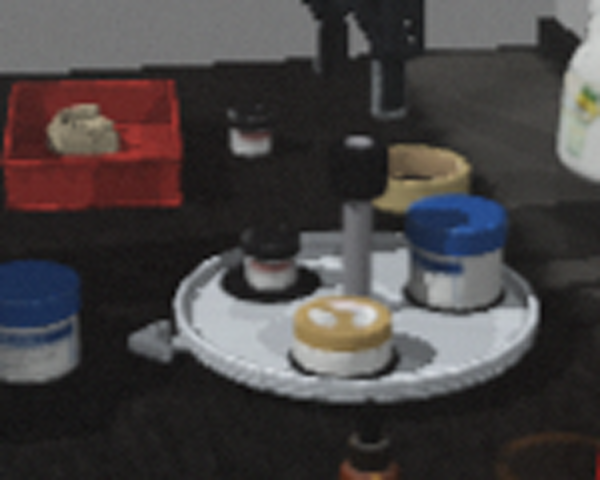

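The knob is at side pixel (317,189), where my axis estimate projects, and the fingers straddle it above. I'll go down and close.

move_arm:
  targets: [1,0.1,-0.2,0,0,1,0.1,-0.2,1.5,0,1,0.1,-0.2,3,0,1,0.1,-0.2,4.5,0,1,0.1,-0.2,5.3,0,1,0.1,-0.2,5.4,0,0.6,0.1,-0.2,5.4,0,0.3,0.1,-0.2,5.4,0,0,0.1,-0.2,5.4,0,-0.3,0.1,-0.2,5.4,0]

```text
clock: 4.5
eef_pos: [578.5, 12.4, 113.1]
tcp_rot: [3.141, -0.001, 0.187]
contact_force: [-1.1, -3.8, 4.6]
opening: 0.444
```

move_arm:
  targets: [-1,0,0,0,0,-1,0,0,0,0,-1,0,0,0,0,-1,0,0,0,0,-1,0,0,0,0]

```text
clock: 5.0
eef_pos: [578.5, 12.5, 113.1]
tcp_rot: [3.141, -0.001, 0.187]
contact_force: [-1.1, -3.3, 6.0]
opening: 0.445
```

```bash
cat > look.py <<'E'
from rig import r
import cv2,numpy as np,sys
s=r.sense();print(s['clock'],s['eef_pos'],s['tcp_rot'],s['qpos'].round(2),s['contact_force'],s['wrist_torque'],s['opening'])
for c in("side","top"):
    p=r.grab_frame(c);im=p["img"]
    u=(p["K"]@(p["world_to_cam"]@[540,0,80,1])[:3]);u=(u[:2]/u[2]).astype(int)
    k=cv2.resize(im[u[1]-60:u[1]+60,u[0]-75:u[0]+75],None,fx=4,fy=4,interpolation=2)
    cv2.imwrite(f"pics/{c}_{sys.argv[1]}.png",k)
    for n in("fresh_big_tub_center","fresh_small_jar_center","fresh_flat_pot_center"):
        for d in r.mark_of(p,n)[:2]:
            P=d['position'];v=np.array(P[:2])-[578,13]
            if np.hypot(*v)<110:print(c,n,round(d['conf'],2),np.round(P),'r',np.hypot(*v).round(),'ang',np.degrees(np.arctan2(v[1],v[0])).round(1))
E
python3 look.py 2
```

```text
5.0 [578.51795394  12.46096886 113.14981779] [ 3.14065528e+00 -1.19293109e-03  1.87195767e-01] [ 0.02  0.42  1.83 -0.    0.89  1.4 ] [-1.06637092 -3.29166916  6.01284899] [-0.66011078  0.10510652 -0.01344918] 0.4447061506296918
side fresh_big_tub_center 0.72 [654.  27.  54.] r 78.0 ang 10.1
side fresh_small_jar_center 0.45 [530.  74.  45.] r 78.0 ang 128.4
side fresh_flat_pot_center 0.93 [551. -63.  34.] r 81.0 ang -109.7
top fresh_small_jar_center 0.44 [525.  68.  41.] r 76.0 ang 133.8
top fresh_flat_pot_center 0.45 [552. -56.  41.] r 73.0 ang -110.8
```

View pics/side_2.png

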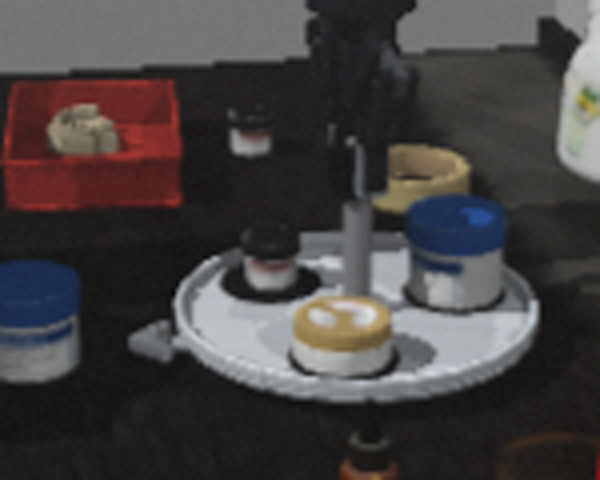

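The knob is gripped: the opening of 0.445 is about 38 mm, and the fingers enclose the knob at side pixel (317,189). I'll start turning anticlockwise, which is negative about tool z.

move_arm:
  targets: [-1,0,0,0,-1,-1,0,0,0,-3,-1,0,0,0,-6,-1,0,0,0,-9,-1,0,0,0,-12,-1,0,0,0,-15,-1,0,0,0,-18,-1,0,0,0,-21,-1,0,0,0,-23,-1,0,0,0,-24]

```text
clock: 6.4
eef_pos: [578.6, 12.4, 113.2]
tcp_rot: [3.14, -0.001, 0.607]
contact_force: [-0.6, -5.2, 5.9]
opening: 0.443
```

```bash
python3 look.py 3
```

```text
6.4 [578.55671037  12.44068895 113.16272114] [ 3.14020509e+00 -7.72410808e-04  6.07346721e-01] [ 0.02  0.42  1.83 -0.    0.89  0.98] [-0.60715346 -5.23625156  5.87784605] [-0.73960637  0.12334456 -0.09376325] 0.4434465492850104
side fresh_big_tub_center 0.77 [640.  58.  55.] r 77.0 ang 36.0
side fresh_small_jar_center 0.75 [509.  46.  40.] r 76.0 ang 154.8
side fresh_flat_pot_center 0.66 [582. -65.  34.] r 78.0 ang -87.3
side fresh_flat_pot_center 0.26 [510.  46.  44.] r 76.0 ang 153.9
top fresh_small_jar_center 0.63 [508.  44.  43.] r 77.0 ang 156.2
top fresh_flat_pot_center 0.49 [584. -59.  41.] r 72.0 ang -84.9
```

View pics/side_3.png

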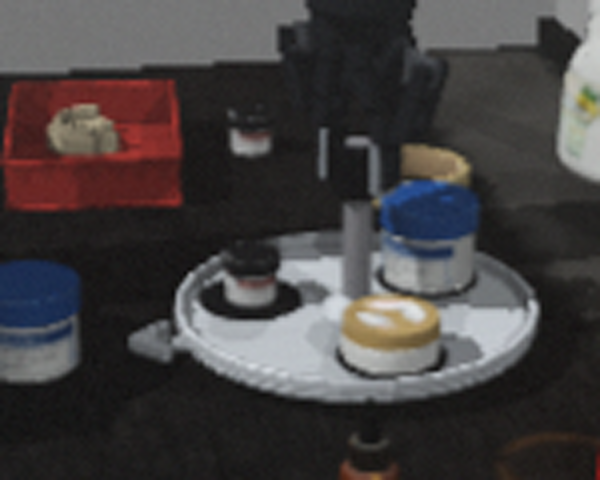

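The turntable follows without slip: each container has moved about 24° and all are upright on their seats. About 140° remain.

move_arm:
  targets: [-1,0,0,0,-1.5,-1,0,0,0,-4.5,-1,0,0,0,-8,-1,0,0,0,-12,-1,0,0,0,-16,-1,0,0,0,-20,-1,0,0,0,-24,-1,0,0,0,-27,-1,0,0,0,-29,-1,0,0,0,-30]

```text
clock: 7.8
eef_pos: [578.6, 12.4, 113.2]
tcp_rot: [3.14, 0.0, 1.131]
contact_force: [-0.5, -3.7, 5.6]
opening: 0.442
```

move_arm:
  targets: [-1,0,0,0,-1.5,-1,0,0,0,-4.5,-1,0,0,0,-8,-1,0,0,0,-12,-1,0,0,0,-16,-1,0,0,0,-20,-1,0,0,0,-24,-1,0,0,0,-27,-1,0,0,0,-29,-1,0,0,0,-30]

```text
clock: 8.8
eef_pos: [578.7, 12.4, 113.1]
tcp_rot: [3.14, 0.001, 1.654]
contact_force: [-0.2, -5.1, 5.2]
opening: 0.443
```

move_arm:
  targets: [-1,0,0,0,-1.5,-1,0,0,0,-4.5,-1,0,0,0,-8,-1,0,0,0,-12,-1,0,0,0,-16,-1,0,0,0,-20,-1,0,0,0,-24,-1,0,0,0,-27,-1,0,0,0,-29,-1,0,0,0,-30]

```text
clock: 9.8
eef_pos: [578.8, 12.4, 113.2]
tcp_rot: [3.14, 0.002, 2.178]
contact_force: [-1.0, -4.5, 5.3]
opening: 0.443
```

```bash
python3 look.py 4
```

```text
9.8 [578.75445812  12.40843511 113.15540748] [3.14045287e+00 1.53447589e-03 2.17789545e+00] [ 0.02  0.42  1.83 -0.    0.89 -0.59] [-0.97742727 -4.48769197  5.32450092] [-0.55289949  0.0033679  -0.0050027 ] 0.44300591845166803
side fresh_big_tub_center 0.72 [540.  79.  54.] r 77.0 ang 120.1
side fresh_flat_pot_center 0.69 [654.  17.  35.] r 76.0 ang 2.9
top fresh_big_tub_center 0.63 [532.  76.  56.] r 77.0 ang 126.1
top fresh_small_jar_center 0.42 [544. -54.  42.] r 75.0 ang -117.0
```

View pics/side_4.png

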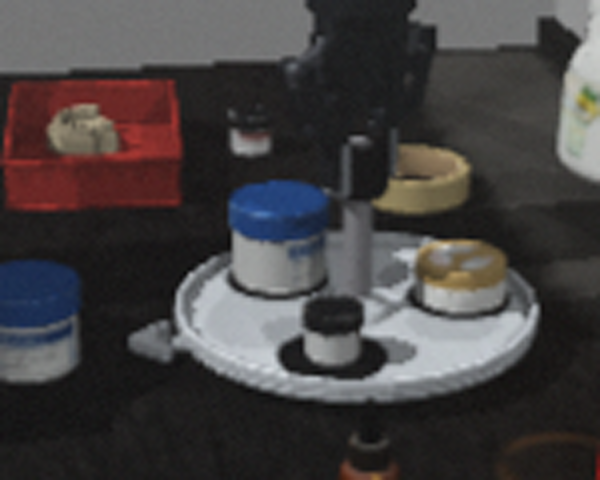

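move_arm:
  targets: [-1,0,0,0,-1.5,-1,0,0,0,-4.5,-1,0,0,0,-8,-1,0,0,0,-12,-1,0,0,0,-16,-1,0,0,0,-20,-1,0,0,0,-24,-1,0,0,0,-27,-1,0,0,0,-29,-1,0,0,0,-30]

```text
clock: 11.2
eef_pos: [578.8, 12.5, 113.2]
tcp_rot: [3.141, 0.002, 2.701]
contact_force: [-0.7, -4.5, 4.5]
opening: 0.444
```

move_arm:
  targets: [-1,0,0,0,-1.5,-1,0,0,0,-4.5,-1,0,0,0,-8,-1,0,0,0,-12,-1,0,0,0,-15,-1,0,0,0,-17.5,-1,0,0,0,-19,-1,0,0,0,-20,-1,0,0,0,-20,-1,0,0,0,-20]

```text
clock: 12.2
eef_pos: [578.8, 12.5, 113.1]
tcp_rot: [-3.141, 0.002, 3.049]
contact_force: [-0.2, -4.6, 5.7]
opening: 0.443
```

```bash
python3 look.py 5
python3 - <<'E'
from rig import r
import numpy as np
for i in range(2):
  p=r.grab_frame("side")
  for c in [p]+([r.grab_frame("top")] if i else []):
    for n in("pointer_tip","fresh_big_tub_center","empty_big_tub_center"):
      for d in r.mark_of(c,n)[:2]:
        v=np.array(d['position'][:2])-[578,13];print(n,round(d['conf'],2),np.round(d['position']),np.hypot(*v).round(),np.degrees(np.arctan2(v[1],v[0])).round(1))
E
```

```text
12.2 [578.7906908   12.53823987 113.1455612 ] [-3.14136959e+00  1.85679892e-03  3.04930079e+00] [ 0.02  0.42  1.83 -0.    0.89 -1.46] [-0.18040998 -4.57192441  5.71585317] [-0.27901868  0.02384754  0.04339236] 0.44258741002694085
side fresh_big_tub_center 0.76 [501.  22.  55.] r 78.0 ang 173.7
side fresh_small_jar_center 0.71 [611. -52.  45.] r 73.0 ang -62.9
side fresh_flat_pot_center 0.71 [623.  72.  35.] r 74.0 ang 52.6
top fresh_big_tub_center 0.87 [501.  22.  54.] r 77.0 ang 173.2
pointer_tip 0.58 [423.  27.   6.] 156.0 174.9
pointer_tip 0.2 [621.  68.  35.] 70.0 51.7
fresh_big_tub_center 0.93 [506.  22.  57.] 73.0 173.2
fresh_big_tub_center 0.65 [571. 406.  10.] 393.0 91.0
empty_big_tub_center 0.87 [353.  22.  28.] 225.0 177.8
pointer_tip 0.38 [422.  25.   9.] 157.0 175.6
fresh_big_tub_center 0.76 [504.  21.  55.] 75.0 173.9
fresh_big_tub_center 0.75 [612. -53.  42.] 74.0 -62.8
empty_big_tub_center 0.78 [349.  24.  30.] 229.0 177.3
empty_big_tub_center 0.6 [ 408. -327.   -3.] 380.0 -116.5
fresh_big_tub_center 0.56 [501.  24.  55.] 78.0 172.2
empty_big_tub_center 0.67 [577. 404.  15.] 391.0 90.1
```

View pics/side_5.png

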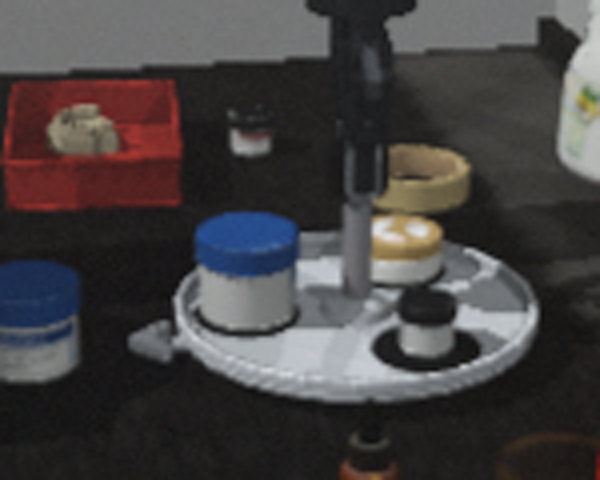

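View pics/top_5.png

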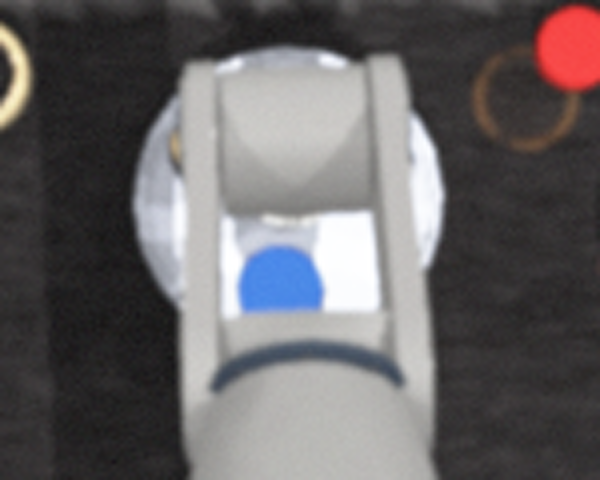

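The tub stands at about 173–174° and the pointer at about 175°, so it is roughly 2–3 mm off the front spot (15 mm allowed). It is upright at side pixel (289,217), with the grip still holding. Handing in.

```bash
python3 -c "
from rig import r
print(r.sense()['opening'],r.sense()['qvel'].round(4));print(r.sign_off())"
```

```text
0.4408345042953616 [ 0.001  -0.0009  0.0001 -0.0006  0.0007 -0.0001]
the job is handed in; nothing more can be done
None
```

The fresh big tub now stands at the front, in line with the arrow, and the gripper is still holding the knob. I handed the job in at about 12.5 s; the hand-in reported no verdict.

- **Request:** the used-up container in front of the arrow was the blue-lidded big tub. I left the red look-alike alone.
- **Turning:** I gripped the knob from above at 50 N and turned the carousel about 164° anticlockwise. The turntable followed without slipping.
- **Last checks:** the tub was at about 173–174° and the arrow at about 175°, so it is roughly 2–3 mm off the front spot (15 mm allowed). All three fresh containers looked upright on their seats. The finger opening was 0.44, about the knob's width, and the arm was still.
- **Not fully checked:** single network readings scattered by a few degrees, so the 2–3 mm is an estimate. The networks also gave some false matches, such as the far small jar read as a tub, which I ignored. I re-measured only the used-up big tub, which had not moved beyond reading noise. I did not measure the other used-up containers and the bystanders again at the end. The arm passed only high above that part of the worktop.

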